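# Load the nest plate onto the cap press

### The arm

A 6-joint arm with a two-finger parallel gripper is mounted at the origin on the work surface. World frame = base frame: x ahead of the robot, y to its left, z up, the work surface at z = 0. Lengths are in mm, angles in rad, forces in N, time in s.
With the tool pointing down it reaches from about 275 to 975 mm from the base axis. Payload 8.4 kg.
Tool frame: the origin (TCP) lies on the centre line of the jaws, within the pads' length; the fingertips stand 8 mm ahead of it and the grasp point (between the pads) lies 11 mm behind it (bot.tip_extent is the distance from the TCP to the fingertips, in mm); z points along the fingers, y is the line along which they close (so a half turn about z gives the same grasp; the last joint's range is limited). The gripper opens to 92 mm and grips with 3 to 60 N. Pads are 20 mm wide; open, the fingers measure 128 mm over their backs; the gripper's body (75 mm by 189 mm) begins 69 mm behind the grasp point.
Start: joints at [-1.307, 0.353, 1.633, -0, 1.155, -0.002], TCP at [164.174, -603.054, 222.583] pointing down, gripper open.
Joint ranges: [-2.63, 2.63], [-0.92, 2.1], [0.06, 2.66], [-1.3, 4.44], [0, 2.69], [-3.02, 3.02]. Speed limits (rad/s): [2.22, 2.22, 2.79, 3.14, 3.14, 3.14].

### API

Orientations are given as a rotation vector (axis times angle).
In Python, from cell import bot, vision gives the robot as it stands.
- The arm moves only by the shell command python3 -m jog 'ROWS'. ROWS is JSON, a list of rows, each a list of 5 numbers: the closure, from 0 (fully open) to 1 (shut), then the shift along the tool's x, y, z in cm, then the turn about the tool's z in degrees. A call has 1 to 8 rows; each row is the pose to reach, as a shift and turn from the pose commanded when the call began, along the tool's axes at that moment; what a row does not reach only later rows make up. A row lasts 1/10 s, in which the tool goes at most 50 mm and 8.59 degrees, less where a joint would pass 70% of its speed; a pose out of reach is approached as far as the arm can. A call with a gripper value outside its range is refused whole. The fingers move at their own pace and stop on an object; the grip force is fixed at half the most. Time passes only in rows, so rows that repeat a pose let the fingers close. It gives the time, the measured TCP pose, the force, the opening and the grip force at its end, in the units of the state.
- bot.get_obs(): the state, without advancing time (a new reading comes with each control period).
- vision.snapshot(name): name is "scene" or "top" or "wrist"; returns the picture (420x560x3 uint8, red, green, blue); there is no depth.
- vision.camera_params(name): a dict with "vertical_fov" (degrees; the focal length in pixels is half the picture's height over the tangent of half this angle, whatever the lens; pixels are square), "cx", "cy" (the principal point, pixels), "k1" (the pictures are not rectified: a ray, as slopes to the right and down, at radius r is drawn at 1 + k1 r^2 times it, then the intrinsics apply), "R" (3x3) and "t" (3): a world point X has camera coordinates R X + t; the wrist camera has in their place "T_tool_cam" (4x4, takes a point from camera to tool coordinates, whose origin is the TCP and whose axes are the flange's). Camera axes: x right, y down, z forward; pixel columns grow to the right and rows downward; lengths in mm; the calibration is good to about 2 mm. A picture is of the moment at which its call begins: read the wrist's pose just before it. camera_params takes no time and is no camera call.
- bot.close_job(): hands the job in; it is judged then, once.
The state is a dict: "t": time; "joints": joint angles; "qd": joint speeds; "tau": joint torques, N m; "tool_pos": TCP position; "tool_rot": TCP orientation; "wrist_force": force on the tool from outside, world axes, zero at the start; "torque": the same for the moment, N m; "opening": finger opening in mm; "grasp_force": force on a finger pad.
Only numpy, scipy, OpenCV 4.12 (cv2) and the standard library are available. Lean on these libraries where they do the work, as an engineer would, in place of code of your own. Each camera call takes 0.05 s, during which the arm holds its last target. There are 200 camera calls.

### The job

Take the plywood nest plate with the ornament caps by its grip and hang it by its two holes onto both pins of the press shuttle, with the shuttle still out at the loading end and the caps towards the bridge, until it lies flat and fully home on the shuttle. Then slide the loaded shuttle in under the bridge as far as it goes and let go. Feel the plate onto the pins and in to the stop gently rather than forcing it, and leave the other things on the bench where they are.

Things in the scene. Friction and masses are not known exactly. Their poses are not given: they have to be found in the camera images.
- press: fixed cap press. Grey base 290 (x) x 210 (y) x 18 mm; origin at the centre of its underside; +x = the way its shuttle slides in under the bridge. On rails: an aluminium shuttle 165 x 162 mm, flat top at z = 0.040 in this frame, carrying two upright steel pins.
- pin_mark (a point): fixed point on the press at x -0.071, y 0, z 0.040 in its frame (same axes), level with the shuttle top: zero of the pin setting. With the shuttle out, the point midway between the pins stands 4 to 28 mm from here along the press's +x, never off in y. The pair is clamped; the setting is not measured, differs each time and cannot be pushed. Find the pins by feel or eye
- pin_gauge (a point): fixed point 18 mm above pin_mark: the height of the pin tips. Pins: plain steel, 10 mm across, rim rounded by 1 mm, 18 mm tall above the shuttle top, 100 mm apart along the press's y (at y -0.050 and +0.050)
- bridge_mid (a point): middle of the underside of the grey bridge over the shuttle's far end: x 0.120, y 0, z 0.080 in the press frame. The bridge spans x 0.095 to 0.145; beam top at z 0.102, small parts on it up to z 0.136, four short punches under it down to z 0.068; uprights at y -0.098 and +0.098, 12 mm thick. It blocks lowering the plate at the inner end
- shuttle (a joint): travel of the shuttle along the press's +x in m: 0 = fully out against its front stop (as it starts), 0.060 = fully in against the back stop. It is stiff: about 9 N along x moves it, and it stays where it is left. The pins travel with it
- plate: loose plywood nest plate, 0.2 to 0.33 kg, 10 mm thick, flat on the bench. Origin on the underside, midway between its two 12 mm through holes at y -0.050 and +0.050 (x 0). Reaches x -0.055 to +0.105, y -0.075 to +0.075. On the pins its axes lie along the press's, underside on the shuttle top, pins 8 mm proud. Centre of mass some 20 mm from the origin to +x
- plate_grip (a point): centre of the plate's upright dark wooden grip block, 31 mm above the plate's origin, same axes; block 14 mm thick along plate x, 60 mm long along y, from 10 to 52 mm above the underside. The plate's long side (+x), with four silver caps in a row at x 0.082 (4 mm proud), is the end that goes under the bridge
- cap_row (a point): middle of the row of four silver caps on the plate: x 0.082, y 0, 10 mm above the plate's underside, same axes as the plate
- bauble_tray: shallow cardboard tray 220 x 170 x 60 mm with five pearl-white ornaments in it, to the right; bystander, origin at underside centre
- bauble: single pearl-white ornament, 68 mm ball with a silver cap, on a cork foot, 91 mm high; bystander, origin under its centre
- cap_tin: round open steel tin of silver ornament caps, 84 mm across, 35 mm high; bystander, origin under its centre
- screwdriver: screwdriver lying flat; bystander
- tape_roll: cardboard roll core lying flat, 100 mm across, 45 mm high; bystander, origin under its centre
- glue: small white bottle, 44 mm across, 110 mm high; bystander, origin under its centre

How it is judged (in metres and radians):
On the way:
1. the plate lies flat and fully down on both pins while the shuttle is still at the loading end (less than 15 mm in) (z of plate in the frame of press between 0.037 and 0.0445 m and angle between plate's own z axis and vertical below 0.06 rad and angle between the x axis of plate and the x axis of press, either way round below 0.06 rad and y of plate in the frame of press between -0.006 and 0.006 m and x of plate in the frame of press between -0.072 and -0.02 m and x of cap_row in the frame of press above 0 m and value of joint shuttle below 0.015 m), for 0.2 s.
At the end, for the whole second after the job is handed in: the plate lies flat (tilt under 2 degrees) and fully down on the shuttle (underside within about 2.5 mm of its top) with both pins through its holes, caps towards the bridge, the shuttle is all the way in (last 3.5 mm of its travel), the plate is at rest and let go, nothing else disturbed (z of plate in the frame of press between 0.037 and 0.0425 m and angle between plate's own z axis and vertical below 0.035 rad and angle between the x axis of plate and the x axis of press, either way round below 0.06 rad and y of plate in the frame of press between -0.006 and 0.006 m and x of plate in the frame of press between -0.012 and 0.022 m and x of cap_row in the frame of press above 0.06 m and value of joint shuttle above 0.0565 m and linear speed of plate below 0.01 m/s); the robot touches nothing.
It fails at once if the plate is forced: more than 45 N between the plate and the press (contact force between plate and press above 45 N).
It fails at once if another thing on the bench is shifted by more than 30 mm or tipped over (distance of any of bauble_tray, bauble, cap_tin, screwdriver, tape_roll, glue from where it was at the start of the episode above 0.03 m or angle between any of bauble_tray, bauble, cap_tin, tape_roll, glue's own z axis and vertical above 0.5 rad).
It also fails if it takes over 72 s, if anything falls off the work surface, if the arm or the gripper's body presses on something with over 40 N, if the wrist force passes 120 N, or if a joint passes its speed limit or range.

## Working session

There is one attempt and no reset: what is moved stays moved. The work goes in short steps, Python scripts to look and compute and a shell command to move; the robot and the scene stay as the last step left them, time stands still between calls to the robot, and variables do not carry over. Pictures are saved under pics/ and viewed, at most 10 in all, crops included, and the job is handed in when it is done.

```bash
ls; mkdir -p pics; python3 - <<'E'
from cell import bot, vision
import cv2,json
for n in("scene","top"):
    cv2.imwrite(f"pics/{n}0.png",vision.snapshot(n)[:,:,::-1])
    print(n,vision.camera_params(n))
print(vision.camera_params("wrist"))
print(bot.get_obs())
E
```

```text
pics
scene {'vertical_fov': 46.85203543927638, 'cx': 278.7844160460818, 'cy': 212.4150153156234, 'k1': -0.15059634981045542, 'R': array([[-0.73540615,  0.67756473,  0.00915537],
       [ 0.52854081,  0.58201091, -0.61798699],
       [-0.42405471, -0.44963245, -0.78613502]]), 't': array([ 382.7510501 , -221.63415421, 1660.0797851 ])}
top {'vertical_fov': 48.42999705681537, 'cx': 272.5103958923444, 'cy': 205.16396603712775, 'k1': -0.04357954851812564, 'R': array([[-0.0211243 , -0.99977152,  0.00326772],
       [-0.98528459,  0.02026349, -0.16971641],
       [ 0.16961141, -0.00680477, -0.98548753]]), 't': array([  -1.84999069,  560.26109828, 1193.27855151])}
{'vertical_fov': 66.70410839960164, 'cx': 277.6259315339438, 'cy': 204.62053139108713, 'k1': 0.021343721679906762, 'T_tool_cam': array([[ 5.96942487e-04, -9.71411901e-01, -2.37399584e-01,
         6.70615711e+01],
       [ 9.99999818e-01,  5.60402786e-04,  2.21400739e-04,
        -1.24983951e-01],
       [-8.20319248e-05, -2.37399673e-01,  9.71412059e-01,
        -1.61589485e+02],
       [ 0.00000000e+00,  0.00000000e+00,  0.00000000e+00,
         1.00000000e+00]])}
{'t': 0.1, 'joints': array([-1.30738772e+00,  3.53584724e-01,  1.63406477e+00,  9.30745725e-06,
        1.15521292e+00, -2.41053643e-03]), 'qd': array([ 0.00247119, -0.0018961 , -0.00181416,  0.00069367,  0.00017496,
       -0.00113815]), 'tau': array([-1.33121334e-04, -5.94904518e+01, -3.34933484e+01,  6.98812469e-02,
        1.84299785e-02, -8.83963793e-06]), 'tool_pos': array([ 164.06766716, -602.61859254,  221.93298078]), 'tool_rot': array([-3.11263725e+00, -4.16146646e-01,  2.46188923e-04]), 'wrist_force': array([-0.66820846, -0.58817674, -0.25538926]), 'torque': array([0.0265585 , 0.01583096, 0.03730484]), 'grasp_force': 0.0, 'opening': 91.98740467874327}
```

View pics/top0.png

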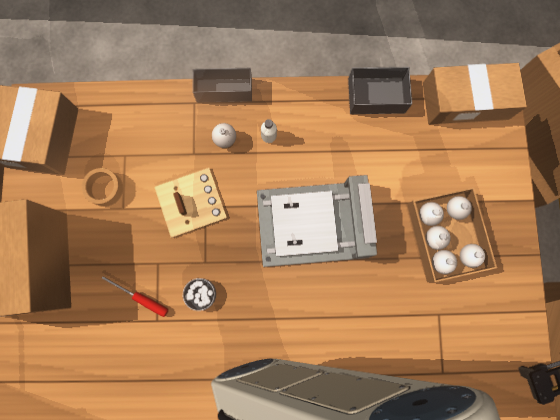

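View pics/scene0.png

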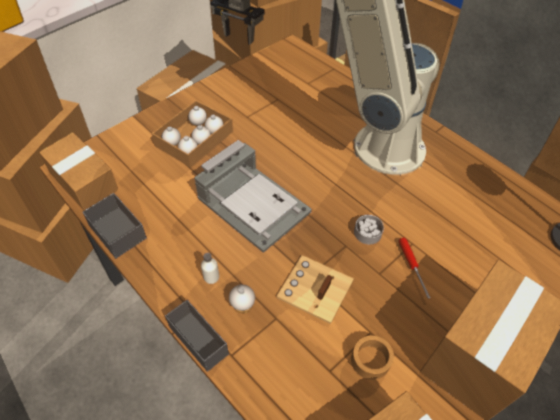

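The top view shows the plate around (190,203), with its grip at (180,205) and caps at (204–216, 178–212). The press is around (317,220), with pins near (291,206) and (295,242) and the bridge at the right (360,215). I'll enlarge this area to measure it.

```bash
cat > h.py <<'E'
from cell import bot, vision
import numpy as np, cv2
from scipy.spatial.transform import Rotation as Ro
def cam(n,obs=None):
    p=vision.camera_params(n)
    if n=="wrist":
        o=obs or bot.get_obs(); T=np.eye(4);T[:3,:3]=Ro.from_rotvec(o['tool_rot']).as_matrix();T[:3,3]=o['tool_pos']
        C=T@p['T_tool_cam'];R=C[:3,:3].T;t=-R@C[:3,3]
    else: R,t=p['R'],p['t']
    f=210/np.tan(np.radians(p['vertical_fov']/2))
    return R,t,f,p['cx'],p['cy'],p['k1']
def unproj(c,uv,z):
    R,t,f,cx,cy,k=c; d=np.array([(uv[0]-cx)/f,(uv[1]-cy)/f]); s=d.copy()
    for _ in range(20): s=d/(1+k*(s@s))
    r=R.T@np.array([s[0],s[1],1]); o=-R.T@t
    return o+r*(z-o[2])/r[2]
def proj(c,X):
    R,t,f,cx,cy,k=c; q=R@np.asarray(X,float)+t; s=q[:2]/q[2]; s=s*(1+k*(s@s))
    return s*f+[cx,cy]
E
python3 - <<'E'
import cv2
a=cv2.imread('pics/top0.png')[155:285,145:385]
cv2.imwrite('pics/crop1.png',cv2.resize(a,None,fx=3.3,fy=3.3,interpolation=cv2.INTER_CUBIC))
E
```

```text
(no output)
```

View pics/crop1.png

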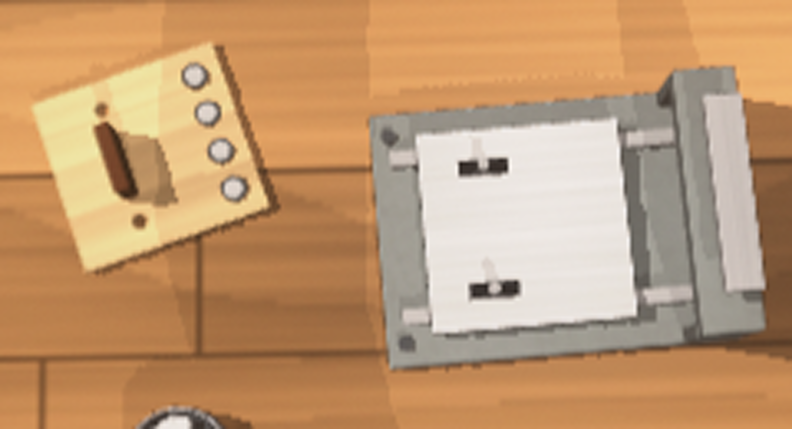

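The crop shows the plate corners at (33,104), (213,43), (276,208), (90,272) and its holes at (101,109), (139,221). The shuttle corners are at (417,133), (617,119), (636,315), (433,333). The pins sit in dark slots at (483,165) and (494,288).

```bash
python3 - <<'E'
from h import *
c=cam("top")
U=lambda u,v,z:unproj(c,(u/3.3+145-.35,v/3.3+155-.35),z)[:2]
hl=[U(101,109,10),U(139,221,10)];cp=[U(195,76,14),U(234,188,14)]
print('holes',hl,np.linalg.norm(hl[0]-hl[1]))
pc=[U(33,104,10),U(213,43,10),U(276,208,10),U(90,272,10)];print('plate corners',np.round(pc,1))
# rigid fits
def fit(L,W):
    L=np.array(L,float);W=np.array(W);l=L-L.mean(0);w=W-W.mean(0)
    a=np.arctan2((l[:,0]*w[:,1]-l[:,1]*w[:,0]).sum(),(l*w).sum())
    R=np.array([[np.cos(a),-np.sin(a)],[np.sin(a),np.cos(a)]]);o=W.mean(0)-R@L.mean(0)
    print('org',o.round(1),'yaw',np.degrees(a).round(2),'res',np.linalg.norm(W-(L@R.T+o),axis=1).round(1));return o,R
print('plate');P,PR=fit([(-55,75),(105,75),(105,-75),(-55,-75),(0,50),(0,-50)],pc+hl)
print('press')
F=[U(371,116,18),U(391,368,18)]
S=[U(417,133,40),U(617,119,40),U(636,315,40),U(433,333,40)]
sh,R=fit([(-82.5,81),(82.5,81),(82.5,-81),(-82.5,-81)],S)
fit([(-145,105),(-145,-105)],F)
pins=[U(483,165,58),U(494,288,58)];print('pins',pins,np.linalg.norm(pins[0]-pins[1]))
print('pin mid in shuttle frame',R.T@(np.mean(pins,0)-sh), 'base front mid',R.T@(np.mean(F,0)-sh))
E
```

```text
holes [array([621.13035337, 253.71007715]), array([525.91423453, 220.88111273])] 100.71668278546574
plate corners [[626.6 310.9]
 [676.  160. ]
 [534.5 107.6]
 [484.4 260.9]]
plate
org [572.7 234.8] yaw -71.15 res [0.7 1.7 3.8 1.8 3.  2.3]
press
org [512.9 -96.3] yaw -86.73 res [0.9 1.  1.6 1.1]
org [ 513.8 -123.5] yaw -86.45 res [0.8 0.8]
pins [array([558.73305845, -62.27311203]), array([460.15337281, -68.21930594])] 98.75885602142424
pin mid in shuttle frame [-31.21455158  -1.71095259] base front mid [-117.76234653   -1.4043679 ]
```

```bash
cat >> h.py <<'E'
def togo(xyz,yaw_y):
    """shift (cm, tool axes) and turn (deg) to TCP xyz with tool y at world angle yaw_y"""
    o=bot.get_obs();R=Ro.from_rotvec(o['tool_rot']).as_matrix()
    d=R.T@(np.array(xyz)-o['tool_pos'])/10
    cur=np.degrees(np.arctan2(R[1,1],R[0,1]))
    print('t',round(o['t'],2),'tcp',o['tool_pos'].round(1),'yaw_y',cur.round(2),'tilt',np.degrees(np.arccos(-R[2,2])).round(2),'shift',d.round(2),'turn',-((yaw_y-cur+90)%180-90), 'F',o['wrist_force'].round(1),'open',o['opening'].round(1))
E
python3 -c "
from h import *
togo([572.7,234.8,170],-71.15)"
```

```text
Traceback (most recent call last):
  File "h.py", line 25, in togo
    print('t',round(o['t'],2),'tcp',o['tool_pos'].round(1),'yaw_y',cur.round(2),'tilt',np.degrees(np.arccos(-R[2,2])).round(2),'shift',d.round(2),'turn',-((yaw_y-cur+90)%180-90), 'F',o['wrist_force'].round(1),'open',o['opening'].round(1))
                                                                                                                                                                                                                        ^^^^^^^^^^^^^^^^^^
AttributeError: 'float' object has no attribute 'round'
```

```bash
sed -i "s/o\['opening'\].round(1)/round(o['opening'],1)/" h.py
python3 -c "
from h import *
togo([572.7,234.8,170],-71.15)"
```

```text
t 0.1 tcp [ 164.1 -602.6  221.9] yaw_y -74.77 tilt 0.07 shift [ 61.43 -70.06   5.28] turn -3.6199003843345423 F [-0.7 -0.6 -0.3] open 92.0
```

```bash
python3 -m jog '[[0,61.4,-70,0,-3.6],[0,61.4,-70,0,-3.6],[0,61.4,-70,0,-3.6],[0,61.4,-70,0,-3.6],[0,61.4,-70,0,-3.6],[0,61.4,-70,0,-3.6],[0,61.4,-70,0,-3.6],[0,61.4,-70,0,-3.6]]'; python3 -c "
from h import *
togo([572.7,234.8,170],-71.15)"
```

```text
t: 0.9
tool_pos: [339.9, -241.7, 222.5]
tool_rot: [3.099, 0.513, 0.0]
wrist_force: [0.3, -1.2, 0.0]
opening: 91.9
grasp_force: 0.0
t 0.9 tcp [ 339.9 -241.7  222.5] yaw_y -71.2 tilt 0.01 shift [ 37.39 -37.61   5.26] turn -0.051085081469878446 F [ 0.3 -1.2  0. ] open 91.9
```

```bash
python3 -m jog '[[0,37.4,-37.6,0,0],[0,37.4,-37.6,0,0],[0,37.4,-37.6,0,0],[0,37.4,-37.6,0,0],[0,37.4,-37.6,0,0],[0,37.4,-37.6,0,0],[0,37.4,-37.6,0,0],[0,37.4,-37.6,0,0]]' >/dev/null; python3 -c "
from h import *
togo([572.7,234.8,170],-71.15)"
```

```text
t 1.7 tcp [515.5 118.  222.4] yaw_y -71.14 tilt 0.01 shift [ 9.19 -9.2   5.24] turn 0.008521340393414789 F [ 1.1 -0.8  1.1] open 92.3
```

```bash
python3 -m jog '[[0,9,-9,2,0],[0,9,-9,5.2,0],[0,9,-9,5.2,0],[0,9,-9,5.2,0],[0,9,-9,5.2,0],[0,9,-9,5.2,0],[0,9,-9,5.2,0],[0,9,-9,5.2,0]]' >/dev/null; python3 -c "
from h import *
togo([572.7,234.8,170],-71.15)
cv2.imwrite('pics/w1.png',vision.snapshot('wrist')[:,:,::-1])"
```

```text
t 2.5 tcp [571.5 229.2 171.6] yaw_y -71.24 tilt 0.07 shift [ 0.3  -0.49  0.16] turn -0.08944788264753356 F [-1.   0.3 -0.1] open 91.8
```

View pics/w1.png

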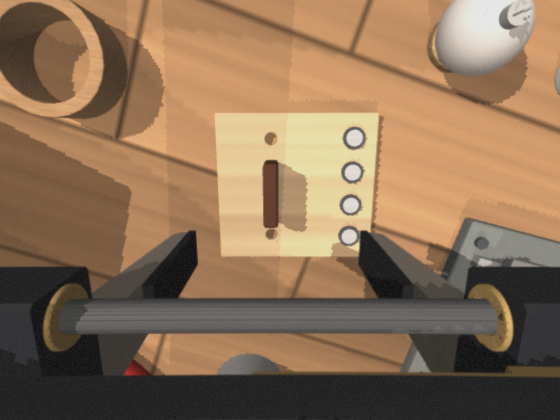

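The wrist view shows the plate square to the tool. Its corners are at (215,113), (378,113), (372,256), (222,256), its holes at (271,139), (271,234), and its grip at x 264–278.

```bash
python3 - <<'E'
from h import *
c=cam("wrist")
L=np.array([(-55,75),(105,75),(105,-75),(-55,-75),(0,50),(0,-50)],float)
W=np.array([unproj(c,p,10)[:2] for p in [(215,113),(379,113),(373,256.5),(221,256.5),(271,139),(271,234)]])
l=L-L.mean(0);w=W-W.mean(0)
a=np.arctan2((l[:,0]*w[:,1]-l[:,1]*w[:,0]).sum(),(l*w).sum())
R=np.array([[np.cos(a),-np.sin(a)],[np.sin(a),np.cos(a)]]);o=W.mean(0)-R@L.mean(0)
print(o,np.degrees(a),np.linalg.norm(W-(L@R.T+o),axis=1).round(1))
for s in(1,-1): print(proj(c,[*(o+R@[7*s,0]),52]))
togo([*o,29],np.degrees(a))
E
```

```text
[574.61068112 236.44459961] -70.90020537708156 [0.2 1.1 3.6 1.2 0.6 1.8]
[279.06833733 197.31250532]
[263.54403894 197.39084284]
t 2.55 tcp [571.5 229.3 171.5] yaw_y -71.23 tilt 0.07 shift [ 0.51 -0.57 14.25] turn -0.3298895709976222 F [-0.5 -0.1  0.7] open 91.7
```

```bash
python3 -m jog '[[0,0.5,-0.6,4,-0.3],[0,0.5,-0.6,9,-0.3],[0,0.5,-0.6,12,-0.3],[0,0.5,-0.6,13.5,-0.3],[0,0.5,-0.6,14.1,-0.3],[0,0.5,-0.6,14.1,-0.3],[0,0.5,-0.6,14.1,-0.3],[0,0.5,-0.6,14.1,-0.3]]' ; python3 -c "
from h import *
togo([574.6,236.4,29],-70.9)"
```

```text
t: 3.35
tool_pos: [575.2, 237.8, 31.3]
tool_rot: [-3.097, -0.522, -0.004]
wrist_force: [-0.7, -0.2, 0.9]
opening: 91.9
grasp_force: 0.0
t 3.35 tcp [575.2 237.8  31.3] yaw_y -70.87 tilt 0.15 shift [-0.1   0.11  0.23] turn 0.025625578657951564 F [-0.7 -0.2  0.9] open 91.9
```

```bash
python3 -m jog '[[0.6,0,0.1,0.1,0],[0.8,0,0.1,0.1,0],[1,0,0.1,0.1,0],[1,0,0.1,0.1,0],[1,0,0.1,0.1,0],[1,0,0.1,0.1,0],[1,0,0.1,0.1,0],[1,0,0.1,0.1,0]]'
```

```text
t: 4.15
tool_pos: [574.4, 236.4, 28.5]
tool_rot: [3.098, 0.522, -0.0]
wrist_force: [-0.4, -0.3, -0.6]
opening: 30.0
grasp_force: 0.0
```

```bash
python3 -m jog '[[1,0,0,0,0],[1,0,0,0,0],[1,0,0,0,0],[1,0,0,0,0],[1,0,0,0,0],[1,0,0,0,0]]';python3 -m jog '[[1,0,0,-1,0],[1,0,0,-3,0],[1,0,0,-6,0],[1,0,0,-10,0],[1,0,0,-12,0],[1,0,0,-12,0],[1,0,0,-12,0],[1,0,0,-12,0]]'; python3 -c "
from h import *
togo([509.4,-65.2,150],-86.6)"
```

```text
t: 4.75
tool_pos: [574.4, 236.5, 28.6]
tool_rot: [-3.098, -0.522, 0.0]
wrist_force: [0.7, 0.9, -0.2]
opening: 13.9
grasp_force: 30.0
t: 5.55
tool_pos: [573.3, 235.9, 147.0]
tool_rot: [3.097, 0.522, -0.004]
wrist_force: [0.5, -0.8, -2.3]
opening: 13.6
grasp_force: 30.0
t 5.55 tcp [573.3 235.9 147. ] yaw_y -70.87 tilt 0.16 shift [-15.9   26.36  -0.26] turn 15.731309668109446 F [ 0.5 -0.8 -2.3] open 13.6
```

```bash
python3 -c "
from h import *
togo([519.3,99.5,147],-86.6)"
```

```text
t 5.55 tcp [573.3 235.9 147. ] yaw_y -70.87 tilt 0.16 shift [-9.57 11.12  0.02] turn 15.731309668109446 F [ 0.5 -0.8 -2.3] open 13.6
```

```bash
python3 -m jog '[[1,-2,2,0,4],[1,-5,5,0,8],[1,-7,8,0,12],[1,-9,10.5,0,15.7],[1,-9.6,11.1,0,15.7],[1,-9.6,11.1,0,15.7],[1,-9.6,11.1,0,15.7],[1,-9.6,11.1,0,15.7]]';python3 -c "
from h import *
togo([519.3,99.5,147],-86.6)
cv2.imwrite('pics/w2.png',vision.snapshot('wrist')[:,:,::-1])"
```

```text
t: 6.35
tool_pos: [520.5, 101.1, 148.3]
tool_rot: [-3.14, -0.096, 0.0]
wrist_force: [0.6, -0.5, -2.2]
opening: 13.9
grasp_force: 30.0
t 6.35 tcp [520.5 101.1 148.3] yaw_y -86.49 tilt 0.01 shift [-0.13  0.15  0.13] turn 0.10666012929544877 F [ 0.6 -0.5 -2.2] open 13.9
```

View pics/w2.png

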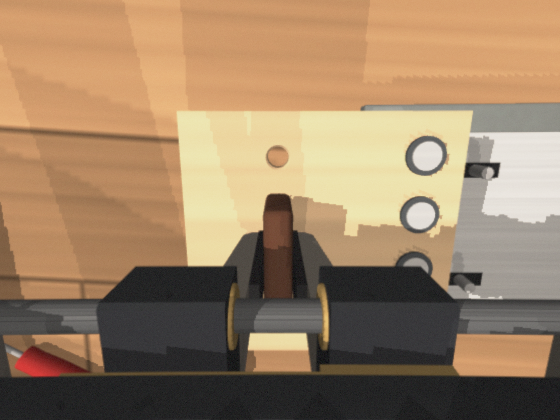

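The wrist view shows the pin tops beyond the plate's right edge, near (487,173) and (468,285). The visible plate hole is at (277,156). I'll enlarge the pins.

```bash
python3 - <<'E'
import cv2
a=cv2.imread('pics/w2.png')[140:310,430:560]
b=cv2.imread('pics/w2.png')[95:265,170:300]
cv2.imwrite('pics/crop2.png',cv2.resize(cv2.hconcat([a,b]),None,fx=3,fy=3,interpolation=cv2.INTER_CUBIC))
E
```

```text
(no output)
```

View pics/crop2.png

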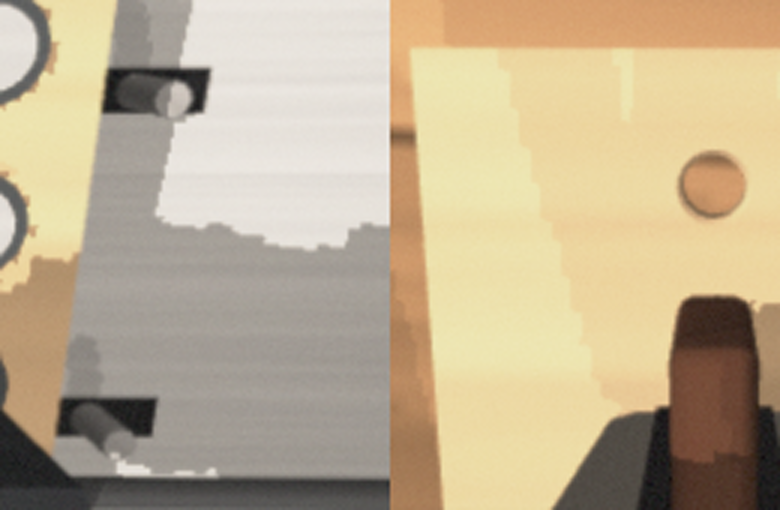

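```bash
python3 - <<'E'
from h import *
c=cam("wrist");o=bot.get_obs();T=o['tool_pos'];Rt=Ro.from_rotvec(o['tool_rot']).as_matrix()
s=.33
p1=unproj(c,(488.2-s,172.7-s),58);p2=unproj(c,(470.5-s,287.5-s),58)
m=(p1+p2)/2;d=p1-p2;print('pins',p1,p2,np.linalg.norm(d),'mid',m,'press yaw',np.degrees(np.arctan2(d[1],d[0]))-90)
zt=T[2]-28.6+10
h=unproj(c,(277.2-s,156-s),zt);tl=unproj(c,(177.2-s,111-s),zt);tr=unproj(c,(470-s,111-s),zt)
for n,q in(('hole',h),('tl',tl),('tr',tr)): print(n,'tool frame',(Rt.T@(q-T)).round(1))
e=tr-tl;print('edge len',np.linalg.norm(e),'plate yaw',np.degrees(np.arctan2(e[1],e[0])))
E
```

```text
pins [562.1939646  -61.66831859  58.        ] [463.27863599 -67.9967454   58.        ] 99.11756262161859 mid [512.7363003  -64.83253199  58.        ] press yaw -86.33930715071952
hole tool frame [51.2 -0.7 18.6]
tl tool frame [ 75.2 -54.7  18.6]
tr tool frame [ 75.  103.   18.6]
edge len 157.67934851543143 plate yaw -86.55191292425965
```

```bash
python3 -c "
from h import *
togo([511.9,-65.4,96],-86.5)"
```

```text
t 6.4 tcp [520.5 101.1 148.4] yaw_y -86.49 tilt 0.01 shift [-1.88 16.57  5.23] turn 0.010517112350697744 F [-0.6 -0.5 -1.7] open 13.8
```

```bash
python3 -m jog '[[1,-1,4,0,0],[1,-1.9,8,0,0],[1,-1.9,12,0,0],[1,-1.9,15,1,0],[1,-1.9,16.6,2.5,0],[1,-1.9,16.6,4,0],[1,-1.9,16.6,5.2,0],[1,-1.9,16.6,5.2,0]]' >/dev/null;python3 -m jog '[[1,0,0,0,0],[1,0,0,0,0]]';python3 -c "
from h import *
togo([511.9,-65.4,96],-86.5)
a=vision.snapshot('wrist')[:,:,::-1];cv2.imwrite('pics/w3.png',a)
cv2.imwrite('pics/crop3.png',cv2.resize(a[90:270,170:330],None,fx=3.3,fy=3.3,interpolation=cv2.INTER_CUBIC))"
```

```text
t: 7.4
tool_pos: [511.7, -66.3, 97.2]
tool_rot: [3.14, 0.095, 0.002]
wrist_force: [0.2, -0.1, -2.6]
opening: 13.9
grasp_force: 30.0
t 7.4 tcp [511.7 -66.3  97.2] yaw_y -86.52 tilt 0.06 shift [ 0.03 -0.08  0.12] turn -0.018032326616932437 F [ 0.2 -0.1 -2.6] open 13.9
```

View pics/crop3.png

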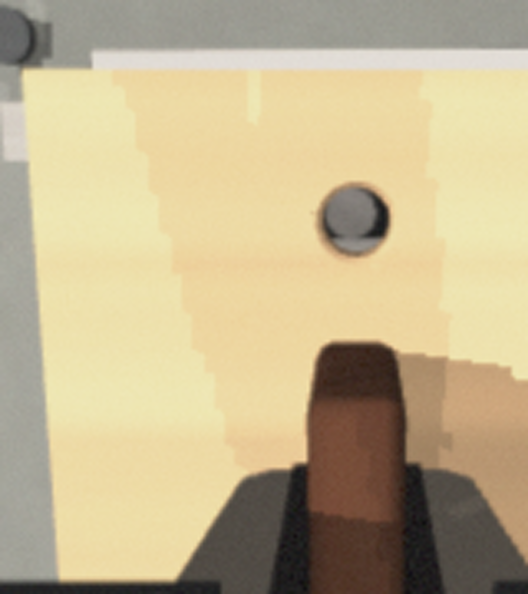

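Through the upper hole (crop centre (354,219)) the pin top is visible at about (352,213), so it is nearly aligned.

```bash
python3 - <<'E'
from h import *
c=cam("wrist");o=bot.get_obs();T=o['tool_pos'];Rt=Ro.from_rotvec(o['tool_rot']).as_matrix()
U=lambda u,v,z:unproj(c,(170+u/3.3-.35,90+v/3.3-.35),z)
h=U(354.5,219,T[2]-18.6);p=U(352,213,58)
print('hole tool',Rt.T@(h-T),'pin tool',Rt.T@(p-T),'diff',Rt.T@(p-h))
E
```

```text
hole tool [51.0163019  -0.54002597 18.6591503 ] pin tool [50.30572143 -1.04898717 39.31789917] diff [-0.71058047 -0.5089612  20.65874887]
```

```bash
python3 -m jog '[[1,-0.07,-0.05,0.4,0],[1,-0.07,-0.05,0.8,0],[1,-0.07,-0.05,1.0,0],[1,-0.07,-0.05,1.0,0]]';python3 -m jog '[[1,0,0,0.1,0],[1,0,0,0.2,0],[1,0,0,0.2,0]]'
```

```text
t: 7.85
tool_pos: [510.2, -66.2, 86.4]
tool_rot: [-3.14, -0.094, 0.001]
wrist_force: [0.0, 0.5, -1.6]
opening: 13.5
grasp_force: 30.0
t: 8.15
tool_pos: [510.7, -66.2, 84.6]
tool_rot: [-3.14, -0.094, -0.001]
wrist_force: [2.1, 2.0, -2.1]
opening: 14.0
grasp_force: 30.0
```

```bash
python3 -m jog '[[1,0,0,0.1,0],[1,0,0,0.2,0],[1,0,0,0.2,0]]'
```

```text
t: 8.45
tool_pos: [510.7, -66.2, 82.6]
tool_rot: [-3.14, -0.094, -0.001]
wrist_force: [2.0, 2.7, -2.1]
opening: 13.7
grasp_force: 30.0
```

```bash
python3 -m jog '[[1,0.02,-0.03,0.1,0],[1,0.02,-0.03,0.2,0],[1,0.02,-0.03,0.3,0],[1,0.02,-0.03,0.4,0],[1,0.02,-0.03,0.4,0]]'
```

```text
t: 8.95
tool_pos: [510.5, -66.0, 78.4]
tool_rot: [-3.14, -0.094, -0.0]
wrist_force: [2.1, 1.8, -1.5]
opening: 14.2
grasp_force: 30.0
```

```bash
python3 -m jog '[[1,0.02,-0.03,0.1,0],[1,0.02,-0.03,0.2,0],[1,0.02,-0.03,0.3,0],[1,0.02,-0.03,0.4,0],[1,0.02,-0.03,0.5,0],[1,0.02,-0.03,0.6,0],[1,0.02,-0.03,0.6,0]]'
```

```text
t: 9.65
tool_pos: [510.5, -65.7, 72.4]
tool_rot: [3.14, 0.094, -0.001]
wrist_force: [0.5, -0.4, -2.6]
opening: 14.0
grasp_force: 30.0
```

Down inside the pins with little force. Now feeling for the bottom, expected at TCP z ≈ 68.6.

```bash
python3 -m jog '[[1,0,0,0.1,0],[1,0,0,0.2,0],[1,0,0,0.3,0],[1,0,0,0.35,0],[1,0,0,0.35,0]]'
```

```text
t: 10.15
tool_pos: [510.6, -65.7, 69.0]
tool_rot: [-3.14, -0.094, 0.0]
wrist_force: [0.2, 0.4, -2.4]
opening: 13.7
grasp_force: 30.0
```

```bash
python3 -m jog '[[1,0,0,0.03,0],[1,0,0,0.06,0],[1,0,0,0.06,0]]'
```

```text
t: 10.45
tool_pos: [510.6, -65.7, 68.5]
tool_rot: [3.14, 0.094, -0.0]
wrist_force: [-0.6, 0.4, 0.1]
opening: 14.0
grasp_force: 30.0
```

```bash
python3 -m jog '[[1,0,0,0.02,0],[1,0,0,0.03,0],[1,0,0,0.03,0]]'; python3 -c "
from h import *
togo([510.6,-65.7,68.5],-86.5)
cv2.imwrite('pics/w4.png',vision.snapshot('wrist')[:,:,::-1])"
```

```text
t: 10.75
tool_pos: [510.6, -65.7, 68.5]
tool_rot: [-3.14, -0.094, 0.0]
wrist_force: [-2.6, -0.6, 4.6]
opening: 14.0
grasp_force: 30.0
t 10.75 tcp [510.6 -65.7  68.5] yaw_y -86.57 tilt 0.01 shift [-0.  0. -0.] turn -0.06895514993706797 F [-2.6 -0.6  4.6] open 14.0
```

View pics/w4.png

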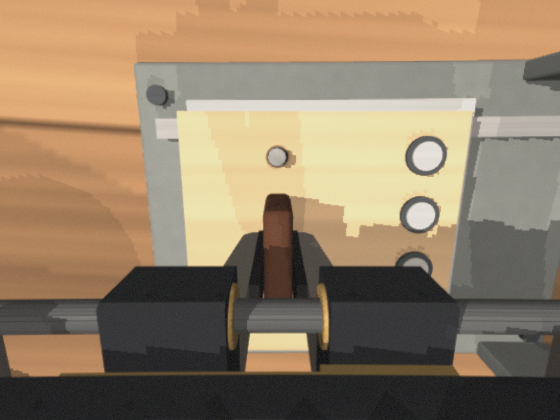

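The view confirms the plate is seated: the pin stands proud through the hole at (277,157) and the plate lies on the shuttle. Now I'll slide it in gently.

```bash
python3 -m jog '[[1,0,0.1,0,0],[1,0,0.3,0,0],[1,0,0.6,0,0],[1,0,0.9,0,0],[1,0,1.2,0,0],[1,0,1.5,0,0]]'
```

```text
t: 11.4
tool_pos: [511.6, -79.5, 68.5]
tool_rot: [-3.138, -0.093, 0.0]
wrist_force: [-1.3, 10.8, 5.1]
opening: 14.0
grasp_force: 30.0
```

```bash
python3 -m jog '[[1,0,0.4,0,0],[1,0,0.8,0,0],[1,0,1.2,0,0],[1,0,1.6,0,0],[1,0,2.0,0,0],[1,0,2.4,0,0],[1,0,2.8,0,0],[1,0,3.2,0,0]]'
```

```text
t: 12.2
tool_pos: [513.6, -111.5, 68.5]
tool_rot: [-3.138, -0.093, -0.0]
wrist_force: [-0.5, 9.6, 5.3]
opening: 13.8
grasp_force: 30.0
```

```bash
python3 -m jog '[[1,0,0.2,0,0],[1,0,0.4,0,0],[1,0,0.6,0,0],[1,0,0.8,0,0],[1,0,0.9,0,0],[1,0,0.9,0,0]]'
```

```text
t: 12.8
tool_pos: [514.2, -120.6, 68.5]
tool_rot: [-3.139, -0.093, -0.0]
wrist_force: [-0.9, 7.5, 4.4]
opening: 13.5
grasp_force: 30.0
```

```bash
python3 -m jog '[[1,0,0.1,0,0],[1,0,0.2,0,0],[1,0,0.3,0,0],[1,0,0.3,0,0]]'
```

```text
t: 13.2
tool_pos: [514.4, -123.5, 68.5]
tool_rot: [-3.139, -0.093, -0.0]
wrist_force: [-0.6, 8.1, 5.5]
opening: 13.5
grasp_force: 30.0
```

```bash
python3 -m jog '[[1,0,0.05,0,0],[1,0,0.1,0,0],[1,0,0.1,0,0]]'
```

```text
t: 13.5
tool_pos: [514.4, -124.4, 68.5]
tool_rot: [-3.139, -0.093, -0.0]
wrist_force: [0.2, 7.9, 4.7]
opening: 13.6
grasp_force: 30.0
```

```bash
python3 -m jog '[[1,0,0.05,0,0],[1,0,0.1,0,0],[1,0,0.1,0,0]]'
```

```text
t: 13.8
tool_pos: [514.5, -125.4, 68.5]
tool_rot: [-3.139, -0.093, -0.0]
wrist_force: [-0.8, 9.1, 4.9]
opening: 13.7
grasp_force: 30.0
```

```bash
python3 -m jog '[[1,0,0.05,0,0],[1,0,0.05,0,0]]'
```

```text
t: 14.0
tool_pos: [514.5, -125.9, 68.5]
tool_rot: [-3.139, -0.093, -0.0]
wrist_force: [0.1, 9.1, 5.4]
opening: 13.8
grasp_force: 30.0
```

```bash
python3 -m jog '[[1,0,0.05,0,0],[1,0,0.05,0,0]]'
```

```text
t: 14.2
tool_pos: [514.5, -126.1, 68.5]
tool_rot: [-3.138, -0.093, -0.0]
wrist_force: [0.0, 10.2, 5.9]
opening: 13.8
grasp_force: 30.0
```

```bash
python3 -m jog '[[1,0,0.05,0,0],[1,0,0.05,0,0]]'
```

```text
t: 14.4
tool_pos: [514.5, -126.1, 68.5]
tool_rot: [-3.137, -0.093, -0.0]
wrist_force: [0.1, 13.7, 6.0]
opening: 13.7
grasp_force: 30.0
```

```bash
python3 -m jog '[[1,0,0.04,0,0],[1,0,0.04,0,0]]'
```

```text
t: 14.6
tool_pos: [514.5, -126.1, 68.5]
tool_rot: [-3.137, -0.093, 0.0]
wrist_force: [-0.4, 15.2, 7.2]
opening: 14.1
grasp_force: 30.0
```

Hard stop after 60 mm of travel. I'll relax the push, open and rise.

```bash
python3 -m jog '[[1,0,-0.1,-0.02,0],[1,0,-0.1,-0.02,0],[0.6,0,-0.1,-0.02,0],[0.5,0,-0.1,-0.02,0],[0.5,0,-0.1,-0.02,0],[0.5,0,-0.1,-0.02,0],[0.5,0,-0.1,-0.02,0]]'; python3 -m jog '[[0.5,0,-0.1,-1,0],[0.5,0,-0.1,-3,0],[0.5,0,-0.1,-7,0],[0.5,0,-0.1,-12,0],[0.5,0,-0.1,-14,0],[0.5,0,-0.1,-14,0],[0.5,0,-0.1,-14,0]]'; python3 -c "
from h import *
cv2.imwrite('pics/w5.png',vision.snapshot('wrist')[:,:,::-1])"
```

```text
t: 15.3
tool_pos: [514.4, -127.6, 68.4]
tool_rot: [3.14, 0.094, 0.0]
wrist_force: [0.3, 0.3, 0.3]
opening: 45.9
grasp_force: 0.0
t: 16.0
tool_pos: [514.2, -126.4, 208.8]
tool_rot: [3.14, 0.094, 0.001]
wrist_force: [-0.8, -0.4, 0.3]
opening: 46.3
grasp_force: 0.0
```

View pics/w5.png

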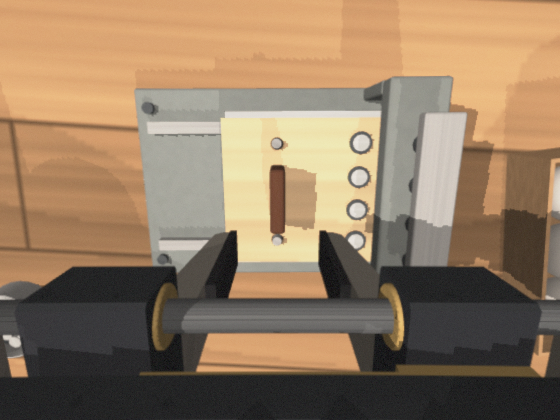

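The plate lies flat with both pins through its holes, at (277,144) and (277,240). The shuttle is in with the caps at the bridge, and the gripper is clear.

```bash
python3 -c "
from cell import bot
print(bot.close_job())"
```

```text
the job is handed in; nothing more can be done
None
```

The nest plate sits flat on both pins with its caps towards the bridge, the shuttle is in against its back stop, the gripper has let go and is clear, and the job is handed in; no verdict was returned.

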